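# Set a bench hold-down clamp on a wood offcut

### The arm

A 6-joint arm with a two-finger parallel gripper is mounted at the origin on a cart in front of the work surface, level with it; the furniture and walls round the work are solid. World frame = base frame: x ahead of the robot, y to its left, z up, the work surface at z = 0. Lengths are in m, angles in rad, forces in N, time in s.
With the tool pointing down it reaches from about 0.35 to 0.975 m from the base axis. Payload 4.9 kg.
Tool frame: the origin (TCP) lies midway between the tips of the shut fingers; the grasp point (between the pads) lies manip.grip_depth behind it (manip.grip_depth is the distance from the TCP to the grasp point, in m); z points along the fingers, x is the direction in which the jaws open and shut, and the axes are right-handed (so a half turn about z gives the same grasp; the last joint's range is limited). The gripper opens to 85 mm and grips with 20 to 120 N. Pads are 22 mm wide; open, the fingers measure 114 mm over their backs; the gripper's body (76 mm by 85 mm) begins 54 mm behind the grasp point. The pads swing forward as they close: fully open they stand 13 mm farther back than shut.
Start: joints at [1.134, 0.053, 1.613, -0, 1.476, -0.119], TCP at [0.195, 0.594, 0.231] pointing down, gripper open.
Joint ranges: [-3.01, 3.01], [-1.01, 2.22], [0.06, 2.58], [-1.02, 4.17], [0.09, 2.62], [-3.14, 3.14]. Speed limits (rad/s): [2.57, 2.57, 3.14, 3.14, 3.14, 3.14].

### API

Orientations are given as a unit quaternion [w, x, y, z].
In Python, from plant import state, grab_frame, ticket, manip gives the robot as it stands.
- The arm moves only by the tool carry_out, never from a script. Its argument "moves" is a list that holds one entry, the list of rows, each a list of 7 numbers: the turn, a rotation vector about the tool's x, y, z each as a share of 5 degrees, from -1 to 1, then the shift along the tool's x, y, z each as a share of 0.04 m, from -1 to 1, then the gripper command: -1 is shut, 1 is fully open, values between are in proportion. A call has 1 to 8 rows; each row shifts and turns the commanded pose from where the row before left it, along the tool's axes as they then stand; what a row does not reach is not made up. A row lasts 1/12 s, in which the tool goes at most 41.7 mm and 7.16 degrees, less where a joint would pass 70% of its speed; a pose out of reach is approached as far as the arm can. A call with a number of a shift or a turn outside -1 to 1 is refused whole. A call with a gripper value outside its range is refused whole. The fingers move at their own pace and stop on an object; the grip force is fixed at half the most. Time passes only in rows, so rows that do not move let the fingers close. It gives the time, the measured TCP pose, the force and the opening at its end, in the units of the state.
- state(): the state, without advancing time (a new reading comes with each control period).
- grab_frame(name): name is "side" or "top" or "wrist"; returns a dict with "frame" (400x640x3 uint8, red, green, blue), "z_map" (400x640 float32, m along the optical axis (not along the pixel's ray), 0 where there is no reading), "K" (3x3 intrinsics, pixels), "world_from_camera" (4x4, takes a point from camera to world coordinates); the wrist camera has in their place "hand_eye" (4x4, takes a point from camera to tool coordinates, whose origin is the TCP and whose axes are the tool frame's). Camera axes: x right, y down, z forward; pixel columns grow to the right and rows downward; lengths in m; the calibration is good to about 2 mm. A picture is of the moment at which its call begins: read the wrist's pose just before it.
- ticket.job_done(): hands the job in, once; it reports no verdict.
The state is a dict: "time": time; "joint_pos": joint angles; "joint_vel": joint speeds; "joint_efforts": joint torques, N m; "tool_pos": TCP position; "tool_rot": TCP orientation; "contact_force": force on the tool from outside, world axes, zero at the start; "ft_torque": the same for the moment, N m; "gripper_width": opening from 0.0 (shut) to 1.0 (fully open).
Only numpy, scipy, OpenCV 4.12 (cv2) and the standard library are available. Lean on these libraries where they do the work, as an engineer would, in place of code of your own. Each camera call takes 0.05 s, during which the arm holds its last target.

### The job

Clamp the wood offcut where it lies: push the clamp's sliding jaw down until the pad sits on the wood and the jaw tilts, binds on its bar and stays put when you let go, pushing gently enough (12 to 15 N) not to dent it. Only then screw the wooden handle clockwise until the pad holds the wood with about 30 N (20 to 40 N is good), and let go. Do not shift the offcut or disturb the things around.

Things in the scene. Friction and masses are not known exactly. Their poses are not given: they have to be found in the camera images.
- hold_down: Fixed bench hold-down clamp: wooden board 190 x 90 x 12 mm screwed to the desk with a steel anvil plate (70 x 76 mm, top 16 mm above the desk) and an upright steel bar, 16 x 10 mm, 141 mm high. Origin: on the desk surface under the screw axis (centre of the anvil plate). Its x axis points from the screw axis to the bar, which stands at x = 100 mm; z up.
- offcut: Loose softwood block 50 x 58 x 26 mm (x, y, z) lying flat on the anvil plate under the pad, 60 g or so. Origin: centre of its underside; its top is 26 mm higher. It is to stay there.
- jaw_slide (a joint): How far the sliding jaw has come down the bar, m; 0 at the top, 0.045 at the bottom. It slides down at a push of 1 to 2 N and stays where left. Bound on the wood, about 0.65 of a push midway on the arm reaches the wood and the push rises steeply per mm; 12 to 15 N is a good push; over 20 N, or a bump, dents the wood. Let go, it stays bound with 2 to 3 N on the wood.
- jaw_tilt (a joint): Tilt of the jaw on the bar, rad: 0 = square to the bar (the free end cannot droop below this), grows as the free (screw) end is lifted by the work. From about 0.03 its collar's edges bite on the bar: there it binds (the pad end rises about 3 mm relative to the collar before that, at a force of only 1 to 3 N).
- jaw_top (a point): Top face of the jaw's straight steel arm, midway (50 mm) between bar and screw axis: a good place to push down or to take the jaw. The arm is 14 mm wide and 22 mm high here, free for 60 mm along its length; it is horizontal and runs from the bar towards the screw (minus x of the clamp).
- handle_mid (a point): Middle of the grip of the round upright wooden screw handle, on the screw axis, 30 mm in diameter, 35 mm of straight grip (17 mm up and down from here); 38 mm above the top of the jaw's arm. Free all round, can be gripped at any yaw from above. Moves with the jaw and down as the screw is turned.
- pad_face (a point): Nominal centre of the underside of the 22 mm rubber cap (the pad) on the foot of the screw, 85 mm below handle_mid. The cap is pushed on by hand and its true face lies up to 2.5 mm higher or lower, so feel for the contact. It does not turn with the handle. It meets the top of the offcut.
- screw (a joint): Turn of the handle, rad; grows clockwise seen from above (tightening), at most 7. The screw feeds 1.2 mm per rad. Starts between 0 and 0.4. Takes about 0.07 N m of friction plus 0.0012 N m per N of clamping force; holds where left. With the jaw bound on the wood each rad adds about 11 N of clamping force (the parts give a little; the handle hardly sinks).
- eraser: Bystander: small black and white eraser, 23 x 45 x 13 mm.
- brass_weight: Bystander: brass knob weight, 28 mm wide, 31 mm high.
- tin_black_lid: Bystander: small round tin with black lid, 40 mm wide, 23 mm high.
- graver: Bystander: square steel graver, 89 x 11 x 8 mm.
- flat_file: Bystander: flat file with wooden handle, 160 mm long.
- spindle: The steel screw spindle with the pad at its foot (it carries the handle); origin on the screw axis at the middle of the jaw's arm, 36 mm above the nominal pad face; z up along the spindle.
Things that resemble listed ones, but are neither listed nor needed, are in the scene too. Leave any pink look-alike of the offcut alone.

How it is judged:
By the outcome, as a careful person would: the job done as asked, in the order asked, and still so for the second after the job is handed in, with the robot touching nothing.
It also fails if it takes over 70 s, if anything falls off the work surface, if the arm or the gripper's body presses on something with over 40 N, if the wrist force passes 120 N, or if a joint passes its speed limit or range.

## Working session

There is one attempt and no reset: what is moved stays moved. The work goes in short steps, Python scripts to look and compute and a tool call to move; the robot and the scene stay as the last step left them, time stands still between calls to the robot, and variables do not carry over. Pictures are saved under pics/ and viewed, and the job is handed in when it is done.

Besides the shell and the picture viewer there is one more tool, called after "Call:" by a JSON object that holds its "name" and its "arguments". carry_out: Moves the arm, as the interface text tells. Shift numbers are shares of 0.04 m and turn numbers shares of 5 degrees, none past 1 either way. Its arguments: {"type":"object","properties":{"moves":{"type":"array"}},"required":["moves"]}

```bash
ls; mkdir -p pics; python3 - <<'E'
from plant import state, grab_frame, manip
import cv2
print(state()); print(manip.grip_depth)
for n in ["top","side","wrist"]:
    f=grab_frame(n); cv2.imwrite(f"pics/{n}0.png",f["frame"][:,:,::-1])
    print(n,f["K"].tolist(), f.get("world_from_camera",f.get("hand_eye")).tolist())
E
```

```text
pics
{'time': 0.0, 'joint_pos': array([ 1.13397252e+00,  5.33665177e-02,  1.61429468e+00,  8.14219671e-06,
        1.47600099e+00, -1.19002822e-01]), 'joint_vel': array([ 0.00033459, -0.00061132,  0.00101674, -0.00089204,  0.00032634,
       -0.00103202]), 'joint_efforts': array([-1.23474110e-03, -3.93686700e+01, -3.70175564e+01, -1.57153727e-04,
        6.88363143e-03,  3.21727924e-06]), 'tool_pos': array([0.19504437, 0.59313051, 0.23005663]), 'tool_rot': array([ 4.99334188e-04,  8.10091586e-01,  5.86302440e-01, -9.06322794e-04]), 'contact_force': array([-0.60053445, -0.19429124, -0.22334872]), 'ft_torque': array([-0.00758511, -0.06507386,  0.03021644]), 'gripper_width': 0.9983907382842494}
0.0187
top [[404.20109294281065, 0.0, 316.80368682389724], [0.0, 404.20109294281065, 198.13988825749368], [0.0, 0.0, 1.0]] [[-0.010232406521303437, -0.9828418164441776, 0.18416639678696095, 0.4972621645476809], [-0.9993043042804746, 0.016656473722507965, 0.03336868786224425, -0.16392213216620527], [-0.035863704539537924, -0.18369683103374684, -0.982328493409847, 0.9492705836163855], [0.0, 0.0, 0.0, 1.0]]
side [[481.19942362196184, 0.0, 318.02865306124045], [0.0, 481.19942362196184, 207.96877793434058], [0.0, 0.0, 1.0]] [[-0.9432443126178476, -0.15621844037520577, 0.29306307444101865, 0.3704349505434099], [-0.3316745118063817, 0.39849404711389524, -0.8550991244486142, 0.57865967009046], [0.016798360993924188, -0.9037689380043589, -0.4276909184988511, 0.4637486365584129], [0.0, 0.0, 0.0, 1.0]]
wrist [[295.1370387119519, 0.0, 323.2626406298952], [0.0, 295.1370387119519, 200.24937983638074], [0.0, 0.0, 1.0]] [[0.999999976249529, -0.0001999579922992159, -8.670490349281002e-05, 0.0001863180765554473], [0.0002166696259966249, 0.95509364239592, 0.2963040453810323, -0.07591574766500879], [2.356294006604892e-05, -0.29630405712999114, 0.9550936630368208, -0.14303395243978462], [0.0, 0.0, 0.0, 1.0]]
```

View pics/top0.png

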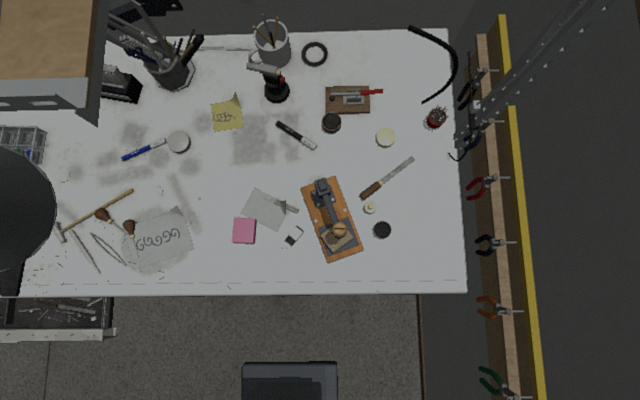

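View pics/side0.png

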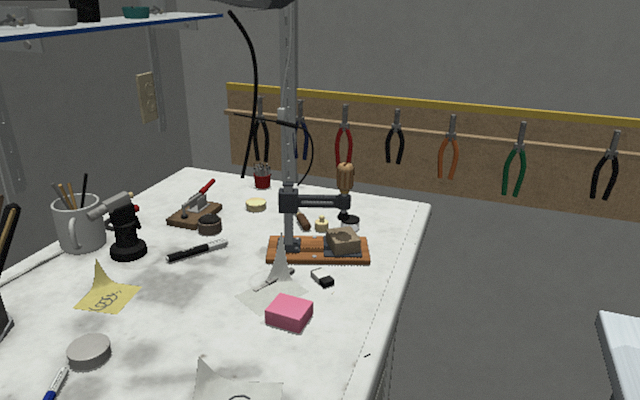

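The clamp is at about (330,218) in the top view: handle knob at (340,229), bar collar at (321,190). In the side view the handle is at (345,180) and the offcut at (343,240). The pink block at (243,230) in the top view is the look-alike, so I'll leave it alone. Next I'll enlarge and measure.

```bash
cat > h.py <<'E'
from plant import state, grab_frame, manip
import cv2, numpy as np
def pts(f,T=None):
    T=f["world_from_camera"] if T is None else T
    K=f["K"]; z=f["z_map"]; v,u=np.mgrid[:400,:640]
    P=np.stack([(u-K[0,2])*z/K[0,0],(v-K[1,2])*z/K[1,1],z,np.ones_like(z)],-1)
    return (P@T.T)[...,:3]
def crop(f,u0,v0,u1,v1,s,n):
    c=f["frame"][v0:v1,u0:u1,::-1]
    cv2.imwrite(n,cv2.resize(c,None,fx=s,fy=s,interpolation=cv2.INTER_CUBIC))
E
python3 - <<'E'
from h import *
t=grab_frame("top"); s=grab_frame("side")
crop(t,280,160,400,270,6,"pics/topc.png"); crop(s,250,140,390,280,4,"pics/sidec.png")
P=pts(t)
for u,v in [(340,229),(338,226),(342,231),(330,205),(327,198),(321,190),(322,183),(349,252),(345,245),(310,190),(335,215)]: print("t",u,v,P[v,u].round(4))
P=pts(s)
for u,v in [(345,165),(345,180),(345,190),(320,200),(300,197),(290,200),(343,235),(343,229),(343,245),(290,240)]: print("s",u,v,P[v,u].round(4))
E
```

```text
t 340 229 [ 0.5811 -0.1815  0.1783]
t 338 226 [ 0.5871 -0.1778  0.1765]
t 342 231 [ 0.5772 -0.1852  0.1781]
t 330 205 [ 0.6378 -0.1631  0.1196]
t 327 198 [ 0.6529 -0.157   0.1186]
t 321 190 [ 0.6658 -0.1452  0.1396]
t 322 183 [ 0.6796 -0.1475  0.1437]
t 349 252 [ 0.5459 -0.2048  0.0123]
t 345 245 [ 0.5617 -0.1958  0.0161]
t 310 190 [ 0.6926 -0.1162  0.0133]
t 335 215 [ 0.6169 -0.1731  0.1183]
s 345 165 [ 0.5801 -0.1714  0.1783]
s 345 180 [ 0.5778 -0.1676  0.1524]
s 345 190 [ 0.5787 -0.1734  0.1311]
s 320 200 [ 0.62   -0.1596  0.1108]
s 300 197 [ 0.6544 -0.1498  0.115 ]
s 290 200 [ 0.6682 -0.1367  0.1124]
s 343 235 [ 0.5781 -0.1712  0.0424]
s 343 229 [ 0.5849 -0.1941  0.0422]
s 343 245 [ 0.5708 -0.1478  0.0353]
s 290 240 [ 0.673  -0.1465  0.0257]
```

View pics/topc.png

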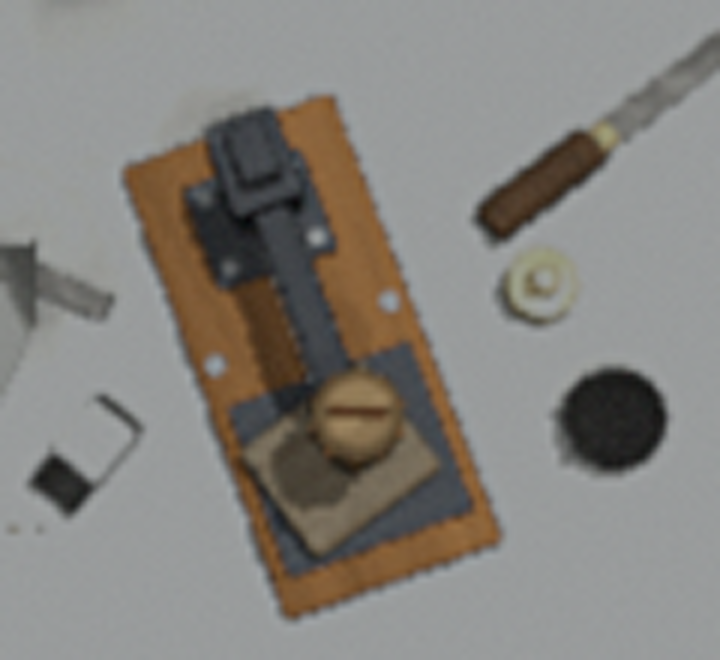

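View pics/sidec.png

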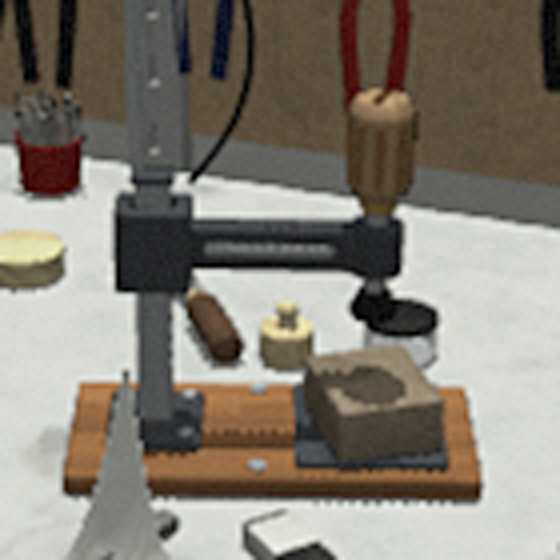

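```bash
python3 - <<'E'
from h import *
t=grab_frame("top"); s=grab_frame("side")
P=pts(t);S=pts(s)
for u,v in [(20,220),(25,180),(290,380),(50,40),(10,280),(160,65),(270,85),(530,80),(480,130)]: print("t",u,v,P[v,u].round(3))
for u,v in [(288,60),(288,100),(285,170),(260,5),(120,20),(120,220)]: print("s",u,v,S[v,u].round(3))
for nm,Q in (("t",P),("s",S)):
  reg=(Q[...,0]>.52)&(Q[...,0]<.72)&(Q[...,1]<-.1)&(Q[...,1]>-.25)
  a=Q[reg&(Q[...,2]>.112)&(Q[...,2]<.126)]
  if nm=="t":
    print("arm n",len(a),"z",np.median(a[:,2]),np.percentile(a[:,2],[10,90]))
    l=cv2.fitLine(a[:,:2].astype(np.float32),cv2.DIST_HUBER,0,.001,.001).ravel(); print("line",l,np.degrees(np.arctan2(l[1],l[0])), "ext",np.percentile((a[:,:2]-l[2:])@l[:2],[1,99]))
  b=Q[reg&(Q[...,2]>.165)]; print(nm,"knob",len(b),b.min(0),b.max(0),b.mean(0))
  c=Q[reg&(Q[...,2]>.128)&(Q[...,2]<.15)&(Q[...,0]>.64)]; print(nm,"collar",len(c),c.min(0),c.max(0),c.mean(0))
  d=Q[reg&(Q[...,2]>.14)&(Q[...,2]<.165)&(Q[...,0]<.61)]; 
  r=np.c_[2*d[:,:2],np.ones(len(d))]
  if len(d)>10: sol=np.linalg.lstsq(r,(d[:,:2]**2).sum(1),rcond=None)[0]; print(nm,"grip circ",sol[:2],np.sqrt(sol[2]+sol[0]**2+sol[1]**2),len(d))
  e=Q[reg&(Q[...,2]>.036)&(Q[...,2]<.048)&(Q[...,0]<.63)]
  m=cv2.minAreaRect(e[:,:2].astype(np.float32)); print(nm,"offcut",len(e),m,np.median(e[:,2]))
E
```

```text
t 20 220 [0.56  0.186 0.509]
t 25 180 [0.609 0.194 0.499]
t 290 380 [ 0.113 -0.004 -0.636]
t 50 40 [0.731 0.115 0.589]
t 10 280 [0.491 0.585 0.015]
t 160 65 [0.981 0.229 0.092]
t 270 85 [ 0.936 -0.026  0.067]
t 530 80 [ 0.802 -0.49   0.329]
t 480 130 [ 0.775 -0.464  0.172]
s 288 60 [ 0.803 -0.457  0.3  ]
s 288 100 [ 0.81  -0.471  0.207]
s 285 170 [ 0.818 -0.466  0.031]
s 260 5 [0.554 0.197 0.445]
s 120 20 [ 1.034 -0.203  0.391]
s 120 220 [ 0.941 -0.018  0.079]
arm n 253 z 0.11821164165302778 [0.11549186 0.12495189]
line [ 0.94148564  0.33705315  0.63941306 -0.15863164] 19.697435 ext [-0.03962646  0.05504415]
t knob 192 [ 0.56656877 -0.19327197  0.16764798] [ 0.59763545 -0.16421428  0.18277829] [ 0.58108639 -0.17920076  0.1763999 ]
t collar 90 [ 0.6595777  -0.15953639  0.12801434] [ 0.69375059 -0.13254717  0.14443596] [ 0.67535122 -0.14651595  0.13798064]
t grip circ [ 0.5820706  -0.17932629] 0.015178595868227085 18
t offcut 372 ((0.5796383023262024, -0.17518603801727295), (0.049670711159706116, 0.057394739240407944), 35.895347595214844) 0.04279908183586845
s knob 177 [ 0.56603589 -0.19008911  0.16501838] [ 0.59755094 -0.16377866  0.17889066] [ 0.57948687 -0.17384489  0.17280256]
s collar 92 [ 0.66549526 -0.15475309  0.12801115] [ 0.68572691 -0.13756147  0.14222392] [ 0.67482437 -0.14456185  0.13693971]
s grip circ [ 0.58137482 -0.1802079 ] 0.013801300603492698 226
s offcut 490 ((0.578927755355835, -0.17587214708328247), (0.05124904587864876, 0.060060370713472366), 36.117393493652344) 0.04202529843275296
```

```bash
python3 - <<'E'
from h import *
for n in ("top","side"):
  Q=pts(grab_frame(n)); m=(Q[...,2]>.25)&(Q[...,1]>-.35)&(Q[...,0]<1.)&(Q[...,2]<.9)
  q=Q[m]; g=np.c_[np.round(q[:,:2]/.05)*.05]
  for k in np.unique(g,axis=0):
    w=q[(g==k).all(1)]; 
    if len(w)>8: print(n,k.round(2),len(w),w[:,2].min().round(2),w[:,2].max().round(2))
E
```

```text
top [0.5 0.2] 300 0.45 0.51
top [0.5  0.25] 77 0.46 0.48
top [0.55 0.2 ] 2237 0.44 0.54
top [0.6 0.2] 2066 0.45 0.54
top [0.65 0.05] 88 0.59 0.59
top [0.65 0.1 ] 1558 0.54 0.62
top [0.65 0.15] 342 0.59 0.62
top [0.65 0.2 ] 455 0.46 0.52
top [0.65 0.25] 94 0.47 0.5
top [0.7  0.05] 64 0.59 0.59
top [0.7 0.1] 2920 0.54 0.59
top [0.7  0.15] 1643 0.59 0.59
top [0.75 0.1 ] 2820 0.54 0.59
top [0.75 0.15] 1901 0.59 0.6
top [0.8 0.1] 348 0.54 0.59
top [0.8  0.15] 105 0.59 0.59
top [ 0.85 -0.35] 94 0.36 0.39
top [ 0.85 -0.3 ] 188 0.38 0.41
top [0.95 0.25] 57 0.25 0.28
top [1.  0.2] 60 0.25 0.29
top [1.   0.25] 37 0.25 0.27
side [0.35 0.6 ] 1047 0.46 0.46
side [0.5 0.2] 19 0.45 0.45
side [0.5  0.25] 85 0.45 0.45
side [0.55 0.2 ] 271 0.44 0.45
side [0.55 0.25] 28 0.44 0.45
side [0.6 0.2] 79 0.44 0.45
side [ 0.85 -0.35] 54 0.36 0.38
side [ 0.85 -0.3 ] 103 0.38 0.41
side [ 1.   -0.35] 28 0.38 0.39
side [ 1.  -0.3] 73 0.38 0.39
side [ 1.   -0.25] 82 0.38 0.39
side [ 1.  -0.2] 92 0.38 0.39
side [ 1.   -0.15] 110 0.38 0.39
side [ 1.  -0.1] 127 0.38 0.39
side [ 1.   -0.05] 144 0.38 0.39
side [ 1. -0.] 299 0.36 0.39
side [1.   0.05] 212 0.38 0.39
side [1.  0.1] 82 0.38 0.39
```

View pics/wrist0.png

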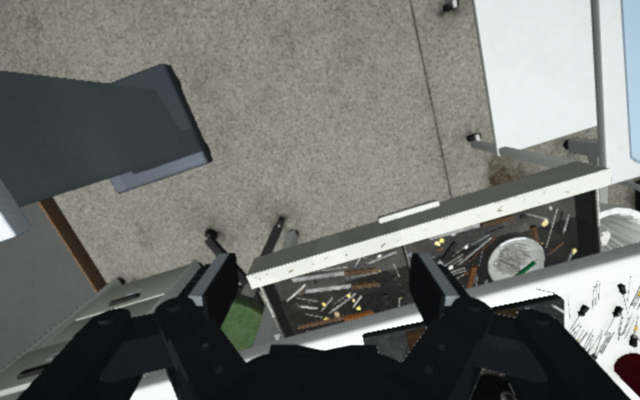

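```bash
cat > sh.py <<'E'
import numpy as np,sys
from plant import state
from scipy.spatial.transform import Rotation as R
def rot(): 
    q=state()["tool_rot"]; return R.from_quat(np.r_[q[1:],q[0]])
def shares(d): return (rot().inv().apply(d)/.04).round(3)
def info():
    s=state(); X=rot().apply([1,0,0]);Z=rot().apply([0,0,1]); print("t",round(s["time"],2),"p",s["tool_pos"].round(4),"yaw",np.degrees(np.arctan2(X[1],X[0])).round(2),"Z",Z.round(4),"F",s["contact_force"].round(2),"M",s["ft_torque"].round(3),"w",round(s["gripper_width"],3),"j",s["joint_pos"].round(2))
E
python3 - <<'E'
from sh import *
info()
for d in [(-.055,-.194,-.05),(.215,-.245,0),(.065,-.265,0)]: print(shares(d))
E
```

```text
t 0.45 p [0.1953 0.5937 0.2312] yaw 71.79 Z [-1.e-04 -1.e-04 -1.e+00] F [0.95 0.11 0.57] M [ 0.003  0.001 -0.03 ] w 1.002 j [ 1.13  0.05  1.61  0.    1.48 -0.12]
[-5.037  0.209  1.251]
[-4.139  7.02   0.   ]
[-5.786e+00  3.614e+00  1.000e-03]
```

Call:
{"name": "carry_out", "arguments": {"moves": [[[0, 0, 0, -0.84, 0.035, 0.21, -1], [0, 0, 0, -0.84, 0.035, 0.21, -1], [0, 0, 0, -0.84, 0.035, 0.21, -1], [0, 0, 0, -0.84, 0.035, 0.21, -1], [0, 0, 0, -0.84, 0.035, 0.21, -1], [0, 0, 0, -0.84, 0.035, 0.21, -1], [0, 0, 0, -0.4, 0.7, 0, -1], [0, 0, 0, -0.4, 0.7, 0, -1]]]}}

```text
time: 1.12
tool_pos: [0.1824, 0.3501, 0.1799]
tool_rot: [0.0, 0.809, 0.588, -0.0]
contact_force: [0.8, 0.5, 0.5]
gripper_width: -0.001
```

Call:
{"name": "carry_out", "arguments": {"moves": [[[0, 0, 0, -0.42, 0.7, 0, -1], [0, 0, 0, -0.42, 0.7, 0, -1], [0, 0, 0, -0.42, 0.7, 0, -1], [0, 0, 0, -0.42, 0.7, 0, -1], [0, 0, 0, -0.42, 0.7, 0, -1], [0, 0, 0, -0.42, 0.7, 0, -1], [0, 0, 0, -0.42, 0.7, 0, -1], [0, 0, 0, -0.42, 0.7, 0, -1]]]}}

```text
time: 1.78
tool_pos: [0.3552, 0.1525, 0.1813]
tool_rot: [0.0, 0.81, 0.586, 0.001]
contact_force: [0.6, 0.8, 1.0]
gripper_width: -0.001
```

Call:
{"name": "carry_out", "arguments": {"moves": [[[0, 0, 0, -0.82, 0.52, 0, -1], [0, 0, 0, -0.82, 0.52, 0, -1], [0, 0, 0, -0.82, 0.52, 0, -1], [0, 0, 0, -0.82, 0.52, 0, -1], [0, 0, 0, -0.82, 0.52, 0, -1], [0, 0, 0, -0.82, 0.52, 0, -1], [0, 0, 0, -0.82, 0.52, 0, -1], [0, 0, 0, 0, 0, -0.6, -1]]]}}

```text
time: 2.45
tool_pos: [0.4189, -0.1139, 0.2004]
tool_rot: [-0.003, 0.812, 0.584, -0.003]
contact_force: [-0.5, 0.6, -1.4]
gripper_width: 0.001
```

Call:
{"name": "carry_out", "arguments": {"moves": [[[0, 0, -1, 0, 0, -0.8, -1], [0, 0, -1, 0, 0, 0, -1], [0, 0, -1, 0, 0, 0, -1], [0, 0, -1, 0, 0, 0, -1], [0, 0, -1, 0, 0, 0, -1], [0, 0, -1, 0, 0, 0, -1], [0, 0, -1, 0, 0, 0, -1], [0, 0, -0.56, 0, 0, 0, -1]]]}}

```text
time: 3.12
tool_pos: [0.4208, -0.1096, 0.2371]
tool_rot: [0.0, 0.575, 0.818, 0.0]
contact_force: [0.1, 0.1, 0.4]
gripper_width: 0.003
```

```bash
python3 - <<'E'
from sh import *
info(); p=state()["tool_pos"]
print(shares(np.array([.6286,-.1627,.23])-p))
E
```

```text
t 3.12 p [ 0.4208 -0.1096  0.2371] yaw 109.8 Z [ 3.e-04 -2.e-04 -1.e+00] F [0.12 0.06 0.37] M [-0.013 -0.049 -0.004] w 0.003 j [-0.43 -0.43  2.03 -0.    1.55 -2.34]
[-3.008  4.438  0.179]
```

Call:
{"name": "carry_out", "arguments": {"moves": [[[0, 0, 0, -0.5, 0.74, 0.03, -1], [0, 0, 0, -0.5, 0.74, 0.03, -1], [0, 0, 0, -0.5, 0.74, 0.03, -1], [0, 0, 0, -0.5, 0.74, 0.03, -1], [0, 0, 0, -0.5, 0.74, 0.03, -1], [0, 0, 0, -0.5, 0.74, 0.03, -1], [0, 0, 0.04, 0, 0, 0, -1], [0, 0, 0, 0, 0, 0, -1]]]}}

```text
time: 3.78
tool_pos: [0.629, -0.1633, 0.2277]
tool_rot: [-0.002, 0.578, 0.816, -0.0]
contact_force: [-0.6, -0.1, 0.8]
gripper_width: 0.002
```

```bash
python3 - <<'E'
from sh import *
from h import *
info(); p=state()["tool_pos"]; T=np.eye(4);T[:3,:3]=rot().as_matrix();T[:3,3]=p
f=grab_frame("wrist"); cv2.imwrite("pics/w1.png",f["frame"][:,:,::-1])
Q=pts(f,T@f["hand_eye"])
reg=(Q[...,0]>.52)&(Q[...,0]<.72)&(Q[...,1]<-.1)&(Q[...,1]>-.25)
a=Q[reg&(Q[...,2]>.113)&(Q[...,2]<.124)]
l=cv2.fitLine(a[:,:2].astype(np.float32),cv2.DIST_HUBER,0,.001,.001).ravel(); print(len(a),np.median(a[:,2]),"line",l,np.degrees(np.arctan2(l[1],l[0])))
b=Q[reg&(Q[...,2]>.165)&(Q[...,2]<.19)&(Q[...,0]<.61)]; print("knob",len(b),b.min(0),b.max(0),b.mean(0))
c=Q[reg&(Q[...,2]>.128)&(Q[...,2]<.15)&(Q[...,0]>.64)]; print("collar",len(c),c.min(0),c.max(0),c.mean(0))
E
```

```text
t 3.78 p [ 0.629  -0.1633  0.2277] yaw 109.39 Z [-0.0031  0.0012 -1.    ] F [-0.65 -0.1   0.85] M [-0.016  0.009  0.034] w 0.002 j [-0.37  0.11  1.55 -0.    1.48 -2.28]
1014 0.11734948474458107 line [ 0.94317824  0.33228716  0.6358435  -0.16156344] 19.407658
knob 1571 [ 0.5665994  -0.19558012  0.1657155 ] [ 0.59834283 -0.16554186  0.18030371] [ 0.58137001 -0.18082697  0.17629668]Traceback (most recent call last):
  File "<stdin>", line 10, in <module>
    return umr_minimum(a, axis, None, out, keepdims, initial, where)
ValueError: zero-size array to reduction operation minimum which has no identity
```

View pics/w1.png

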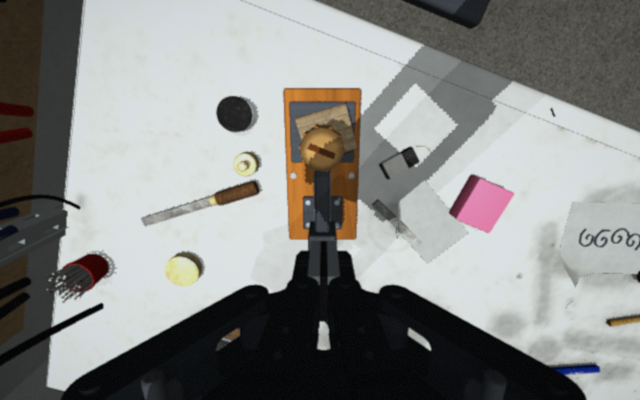

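Call:
{"name": "carry_out", "arguments": {"moves": [[[0, 0, 0, 0, 0, 0.6, -1], [0, 0, 0, 0, 0, 0.7, -1], [0, 0, 0, 0, 0, 0.6, -1], [0, 0, 0, 0, 0, 0.4, -1], [0, 0, 0, 0, 0, 0.15, -1], [0, 0, 0, 0, 0, 0, -1], [0, 0, 0, 0, 0, 0, -1]]]}}

```text
time: 4.42
tool_pos: [0.6284, -0.1631, 0.1333]
tool_rot: [0.001, 0.578, 0.816, 0.0]
contact_force: [1.1, -0.1, -0.1]
gripper_width: -0.004
```

```bash
python3 - <<'E'
from sh import *
info()
E
```

```text
t 4.42 p [ 0.6284 -0.1631  0.1333] yaw 109.39 Z [ 1.7e-03 -7.0e-04 -1.0e+00] F [ 1.06 -0.09 -0.14] M [ 0.02  -0.024  0.057] w -0.004 j [-0.37  0.18  1.64  0.    1.32 -2.28]
```

Call:
{"name": "carry_out", "arguments": {"moves": [[[0, 0, 0, 0, 0, 0.06, -1], [0, 0, 0, 0, 0, 0.06, -1], [0, 0, 0, 0, 0, 0.06, -1], [0, 0, 0, 0, 0, 0.05, -1], [0, 0, 0, 0, 0, 0.05, -1], [0, 0, 0, 0, 0, 0.05, -1], [0, 0, 0, 0, 0, 0.05, -1], [0, 0, 0, 0, 0, 0.05, -1]]]}}

```text
time: 5.08
tool_pos: [0.6284, -0.1631, 0.1143]
tool_rot: [-0.0, 0.578, 0.816, 0.0]
contact_force: [0.2, -0.4, -0.1]
gripper_width: -0.001
```

Call:
{"name": "carry_out", "arguments": {"moves": [[[0, 0, 0, 0, 0, 0.04, -1], [0, 0, 0, 0, 0, 0.04, -1], [0, 0, 0, 0, 0, 0.04, -1], [0, 0, 0, 0, 0, 0.04, -1]]]}}

```text
time: 5.42
tool_pos: [0.6284, -0.1631, 0.108]
tool_rot: [0.0, 0.578, 0.816, 0.0]
contact_force: [0.6, 0.2, 0.7]
gripper_width: 0.0
```

Checking that I'm really on the arm.

```bash
python3 - <<'E'
from sh import *
from h import *
info()
s=grab_frame("side"); crop(s,250,140,390,280,4,"pics/s1.png")
for i in range(4): info(); grab_frame("top")
E
```

```text
t 5.42 p [ 0.6284 -0.1631  0.108 ] yaw 109.39 Z [ 1.e-04 -0.e+00 -1.e+00] F [0.58 0.21 0.68] M [-0.012 -0.002  0.016] w 0.0 j [-0.37  0.21  1.65  0.    1.28 -2.28]
t 5.47 p [ 0.6282 -0.1631  0.1076] yaw 109.39 Z [-4.e-04  2.e-04 -1.e+00] F [-0.07  0.61 -1.24] M [ 0.018 -0.054 -0.014] w -0.007 j [-0.37  0.21  1.65  0.    1.28 -2.28]
t 5.52 p [ 0.6282 -0.163   0.1077] yaw 109.39 Z [-5.e-04  1.e-04 -1.e+00] F [-0.21 -0.81  0.79] M [0.042 0.03  0.022] w -0.001 j [-0.37  0.21  1.65 -0.    1.28 -2.28]
t 5.57 p [ 0.6282 -0.1631  0.1078] yaw 109.39 Z [-4.e-04  2.e-04 -1.e+00] F [0.03 0.39 0.44] M [ 0.009 -0.02   0.06 ] w 0.002 j [-0.37  0.21  1.65 -0.    1.28 -2.28]
t 5.62 p [ 0.6283 -0.1631  0.108 ] yaw 109.39 Z [-2.e-04  0.e+00 -1.e+00] F [-0.19  0.33 -0.18] M [-0.017 -0.004 -0.032] w -0.004 j [-0.37  0.21  1.65 -0.    1.28 -2.28]
```

View pics/s1.png

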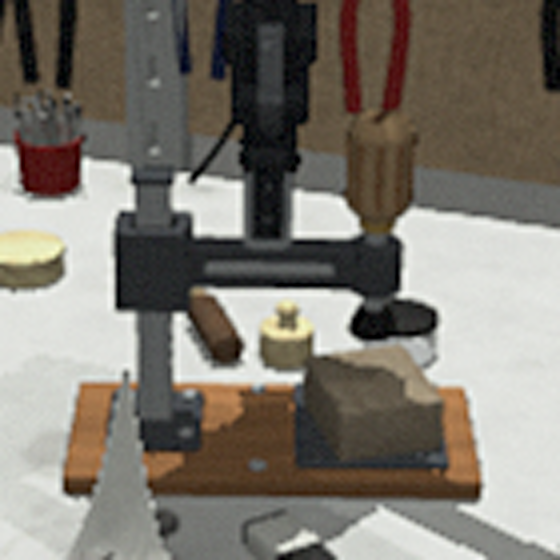

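The jaw is sliding down with the shut fingertips resting on the arm: tip at crop (265,240), pad at (372,322), about 18 mm above the wood. I'll continue slowly.

Call:
{"name": "carry_out", "arguments": {"moves": [[[0, 0, 0, 0, 0, 0.04, -1], [0, 0, 0, 0, 0, 0.04, -1], [0, 0, 0, 0, 0, 0.04, -1], [0, 0, 0, 0, 0, 0.04, -1], [0, 0, 0, 0, 0, 0.04, -1], [0, 0, 0, 0, 0, 0.04, -1], [0, 0, 0, 0, 0, 0.03, -1], [0, 0, 0, 0, 0, 0.03, -1]]]}}

```text
time: 6.33
tool_pos: [0.6283, -0.1631, 0.0958]
tool_rot: [-0.0, 0.578, 0.816, -0.0]
contact_force: [0.8, -0.6, 1.2]
gripper_width: 0.001
```

Call:
{"name": "carry_out", "arguments": {"moves": [[[0, 0, 0, 0, 0, 0.015, -1], [0, 0, 0, 0, 0, 0.015, -1], [0, 0, 0, 0, 0, 0.015, -1], [0, 0, 0, 0, 0, 0.015, -1]]]}}

```text
time: 6.67
tool_pos: [0.6283, -0.1631, 0.0936]
tool_rot: [-0.0, 0.578, 0.816, -0.0]
contact_force: [-1.5, 0.6, 1.0]
gripper_width: -0.001
```

Call:
{"name": "carry_out", "arguments": {"moves": [[[0, 0, 0, 0, 0, 0.01, -1], [0, 0, 0, 0, 0, 0.01, -1], [0, 0, 0, 0, 0, 0.01, -1]]]}}

```text
time: 6.92
tool_pos: [0.6283, -0.1631, 0.0924]
tool_rot: [-0.0, 0.578, 0.816, -0.0]
contact_force: [0.7, -0.0, 0.6]
gripper_width: -0.001
```

Call:
{"name": "carry_out", "arguments": {"moves": [[[0, 0, 0, 0, 0, 0.01, -1], [0, 0, 0, 0, 0, 0.01, -1], [0, 0, 0, 0, 0, 0.01, -1]]]}}

```text
time: 7.17
tool_pos: [0.6284, -0.1631, 0.0913]
tool_rot: [-0.0, 0.578, 0.816, -0.0]
contact_force: [-0.4, 0.0, 0.7]
gripper_width: 0.002
```

Call:
{"name": "carry_out", "arguments": {"moves": [[[0, 0, 0, 0, 0, 0.01, -1], [0, 0, 0, 0, 0, 0.01, -1]]]}}

```text
time: 7.33
tool_pos: [0.6284, -0.1631, 0.0905]
tool_rot: [-0.0, 0.578, 0.816, -0.0]
contact_force: [-0.8, 0.5, 0.3]
gripper_width: 0.001
```

Call:
{"name": "carry_out", "arguments": {"moves": [[[0, 0, 0, 0, 0, 0.01, -1], [0, 0, 0, 0, 0, 0.01, -1]]]}}

```text
time: 7.5
tool_pos: [0.6284, -0.1631, 0.0897]
tool_rot: [-0.0, 0.578, 0.816, -0.0]
contact_force: [-0.3, -0.2, 0.6]
gripper_width: 0.001
```

Call:
{"name": "carry_out", "arguments": {"moves": [[[0, 0, 0, 0, 0, 0.01, -1], [0, 0, 0, 0, 0, 0.01, -1]]]}}

```text
time: 7.67
tool_pos: [0.6284, -0.1631, 0.0889]
tool_rot: [0.0, 0.578, 0.816, -0.0]
contact_force: [0.4, -0.8, -0.2]
gripper_width: 0.004
```

Call:
{"name": "carry_out", "arguments": {"moves": [[[0, 0, 0, 0, 0, 0.01, -1], [0, 0, 0, 0, 0, 0.01, -1]]]}}

```text
time: 7.83
tool_pos: [0.6284, -0.1631, 0.0881]
tool_rot: [-0.0, 0.578, 0.816, 0.0]
contact_force: [-0.4, 0.0, 0.6]
gripper_width: 0.002
```

Call:
{"name": "carry_out", "arguments": {"moves": [[[0, 0, 0, 0, 0, 0.01, -1]]]}}

```text
time: 7.92
tool_pos: [0.6284, -0.1631, 0.0876]
tool_rot: [-0.0, 0.578, 0.816, -0.0]
contact_force: [-0.2, -0.2, 0.9]
gripper_width: -0.001
```

```bash
python3 - <<'E'
from sh import *
from h import *
info()
s=grab_frame("side"); crop(s,250,160,390,270,5,"pics/s2.png")
for i in range(3): info(); grab_frame("top")
E
```

```text
t 7.92 p [ 0.6284 -0.1631  0.0876] yaw 109.39 Z [-1.e-04  0.e+00 -1.e+00] F [-0.16 -0.18  0.94] M [ 0.037  0.031 -0.014] w -0.001 j [-0.37  0.23  1.67 -0.    1.24 -2.28]
t 7.97 p [ 0.6284 -0.1631  0.0876] yaw 109.39 Z [-0.  0. -1.] F [ 0.35 -0.31  0.34] M [-0.033  0.065 -0.024] w 0.0 j [-0.37  0.23  1.67  0.    1.24 -2.28]
t 8.02 p [ 0.6284 -0.1631  0.0876] yaw 109.39 Z [-0.  0. -1.] F [-0.49  0.04 -0.4 ] M [ 0.008 -0.008 -0.016] w -0.003 j [-0.37  0.23  1.67  0.    1.24 -2.28]
t 8.07 p [ 0.6284 -0.1631  0.0877] yaw 109.39 Z [ 1.e-04 -0.e+00 -1.e+00] F [ 0.06 -0.14  0.51] M [-0.019  0.036 -0.035] w 0.0 j [-0.37  0.23  1.67  0.    1.24 -2.28]
```

View pics/s2.png

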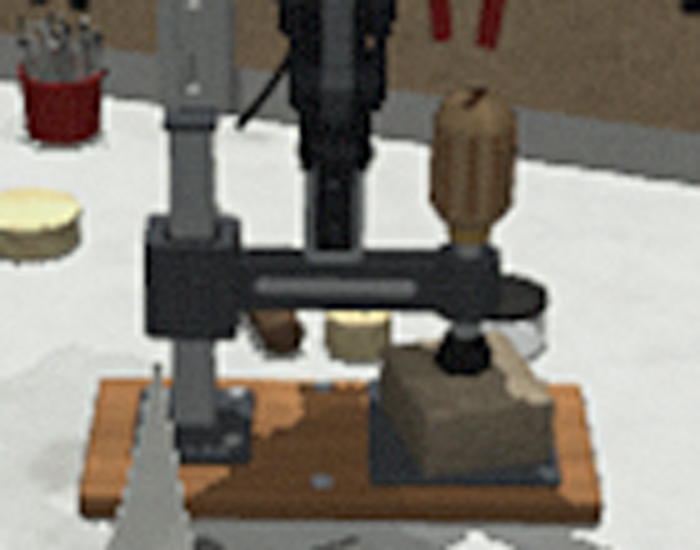

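The pad (crop 463,360) is right at the wood's top. From here I'll take small steps.

Call:
{"name": "carry_out", "arguments": {"moves": [[[0, 0, 0, 0, 0, 0.01, -1], [0, 0, 0, 0, 0, 0, -1]]]}}

```text
time: 8.28
tool_pos: [0.6285, -0.1631, 0.0874]
tool_rot: [0.0, 0.578, 0.816, 0.0]
contact_force: [1.0, 0.6, -0.1]
gripper_width: 0.001
```

Call:
{"name": "carry_out", "arguments": {"moves": [[[0, 0, 0, 0, 0, 0.01, -1], [0, 0, 0, 0, 0, 0, -1]]]}}

```text
time: 8.45
tool_pos: [0.6285, -0.1631, 0.0872]
tool_rot: [0.0, 0.578, 0.816, 0.0]
contact_force: [-1.1, -0.2, 1.3]
gripper_width: 0.002
```

Call:
{"name": "carry_out", "arguments": {"moves": [[[0, 0, 0, 0, 0, 0.01, -1], [0, 0, 0, 0, 0, 0, -1]]]}}

```text
time: 8.62
tool_pos: [0.6286, -0.1631, 0.087]
tool_rot: [0.0, 0.578, 0.816, 0.0]
contact_force: [-0.7, -0.7, 4.4]
gripper_width: 0.003
```

Call:
{"name": "carry_out", "arguments": {"moves": [[[0, 0, 0, 0, 0, 0.01, -1], [0, 0, 0, 0, 0, 0, -1]]]}}

```text
time: 8.78
tool_pos: [0.6286, -0.1631, 0.0868]
tool_rot: [0.0, 0.578, 0.816, 0.0]
contact_force: [-1.6, 0.8, 4.9]
gripper_width: 0.0
```

Call:
{"name": "carry_out", "arguments": {"moves": [[[0, 0, 0, 0, 0, 0.008, -1], [0, 0, 0, 0, 0, 0, -1]]]}}

```text
time: 8.95
tool_pos: [0.6286, -0.1631, 0.0866]
tool_rot: [0.0, 0.578, 0.816, 0.0]
contact_force: [-2.9, 0.5, 4.9]
gripper_width: 0.0
```

Call:
{"name": "carry_out", "arguments": {"moves": [[[0, 0, 0, 0, 0, 0.008, -1], [0, 0, 0, 0, 0, 0, -1]]]}}

```text
time: 9.12
tool_pos: [0.6287, -0.1631, 0.0865]
tool_rot: [0.0, 0.578, 0.816, 0.0]
contact_force: [-2.2, 2.0, 5.6]
gripper_width: 0.001
```

Call:
{"name": "carry_out", "arguments": {"moves": [[[0, 0, 0, 0, 0, 0.008, -1], [0, 0, 0, 0, 0, 0, -1]]]}}

```text
time: 9.28
tool_pos: [0.6288, -0.1632, 0.0864]
tool_rot: [0.0, 0.578, 0.816, 0.0]
contact_force: [-1.3, 1.6, 6.8]
gripper_width: 0.003
```

Call:
{"name": "carry_out", "arguments": {"moves": [[[0, 0, 0, 0, 0, 0.01, -1], [0, 0, 0, 0, 0, 0, -1]]]}}

```text
time: 9.45
tool_pos: [0.6289, -0.1631, 0.0861]
tool_rot: [0.0, 0.578, 0.816, 0.0]
contact_force: [-2.4, 0.6, 6.1]
gripper_width: 0.001
```

Call:
{"name": "carry_out", "arguments": {"moves": [[[0, 0, 0, 0, 0, 0.01, -1], [0, 0, 0, 0, 0, 0, -1]]]}}

```text
time: 9.62
tool_pos: [0.6289, -0.1631, 0.0858]
tool_rot: [0.001, 0.578, 0.816, 0.0]
contact_force: [-1.8, 1.8, 8.5]
gripper_width: 0.0
```

```bash
python3 - <<'E'
from sh import *
from h import *
F=[]
s=grab_frame("side"); crop(s,250,160,390,270,5,"pics/s3.png")
for i in range(4): F.append(state()["contact_force"]); grab_frame("top")
info(); print(np.mean(F,0))
E
```

```text
t 9.87 p [ 0.629  -0.1632  0.0859] yaw 109.4 Z [ 1.3e-03 -3.0e-04 -1.0e+00] F [-2.22  1.72  8.04] M [ 0.216  0.428 -0.012] w 0.001 j [-0.37  0.23  1.67  0.    1.24 -2.28]
[-2.03856406  1.27713653  7.00443277]
```

View pics/s3.png

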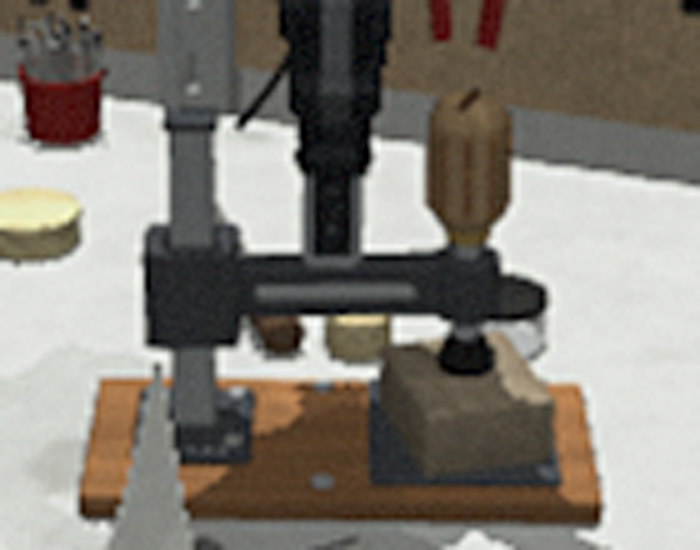

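The jaw is now tilted: the collar has dropped about 8 px (roughly 2 to 3 mm) while the pad stays put on the wood. The push is about 7.5 N, so I'll take it up to 13 N.

Call:
{"name": "carry_out", "arguments": {"moves": [[[0, 0, 0, 0, 0, 0.01, -1], [0, 0, 0, 0, 0, 0, -1]]]}}

```text
time: 10.03
tool_pos: [0.629, -0.1632, 0.0856]
tool_rot: [0.001, 0.578, 0.816, 0.0]
contact_force: [-2.1, 1.5, 7.4]
gripper_width: -0.002
```

Call:
{"name": "carry_out", "arguments": {"moves": [[[0, 0, 0, 0, 0, 0.01, -1], [0, 0, 0, 0, 0, 0, -1]]]}}

```text
time: 10.2
tool_pos: [0.629, -0.1632, 0.0855]
tool_rot: [0.001, 0.578, 0.816, 0.0]
contact_force: [-4.1, 1.3, 9.8]
gripper_width: 0.008
```

Call:
{"name": "carry_out", "arguments": {"moves": [[[0, 0, 0, 0, 0, 0.01, -1], [0, 0, 0, 0, 0, 0, -1]]]}}

```text
time: 10.37
tool_pos: [0.6291, -0.1632, 0.0855]
tool_rot: [0.001, 0.578, 0.816, 0.0]
contact_force: [-4.3, 1.6, 9.9]
gripper_width: -0.001
```

Call:
{"name": "carry_out", "arguments": {"moves": [[[0, 0, 0, 0, 0, 0.008, -1], [0, 0, 0, 0, 0, 0, -1]]]}}

```text
time: 10.53
tool_pos: [0.6291, -0.1632, 0.0854]
tool_rot: [0.001, 0.578, 0.816, 0.0]
contact_force: [-4.6, 2.1, 12.6]
gripper_width: 0.005
```

Call:
{"name": "carry_out", "arguments": {"moves": [[[0, 0, 0, 0, 0, 0.008, -1], [0, 0, 0, 0, 0, 0, -1], [0, 0, 0, 0, 0, 0, -1]]]}}

```text
time: 10.78
tool_pos: [0.6291, -0.1632, 0.0853]
tool_rot: [0.001, 0.578, 0.816, 0.0]
contact_force: [-4.7, 2.7, 12.4]
gripper_width: 0.002
```

```bash
python3 - <<'E'
from sh import *
from h import *
F=[]
for i in range(8): F.append(state()["contact_force"]); grab_frame("top")
info(); print(np.mean(F,0),np.std(F,0))
E
```

```text
t 11.18 p [ 0.6291 -0.1632  0.0854] yaw 109.4 Z [ 1.1e-03 -4.0e-04 -1.0e+00] F [-4.63  1.84 13.29] M [ 0.444  0.924 -0.044] w -0.001 j [-0.37  0.23  1.67  0.    1.24 -2.28]
[-4.96273375  2.54899141 12.62081927] [0.50941567 0.25636531 0.45478778]
```

Call:
{"name": "carry_out", "arguments": {"moves": [[[0, 0, 0, 0, 0, 0.005, -1], [0, 0, 0, 0, 0, 0, -1], [0, 0, 0, 0, 0, 0, -1]]]}}

```text
time: 11.43
tool_pos: [0.6291, -0.1632, 0.0853]
tool_rot: [0.001, 0.578, 0.816, 0.0]
contact_force: [-5.0, 2.0, 13.9]
gripper_width: 0.004
```

```bash
python3 - <<'E'
from sh import *
from h import *
F=[]
for i in range(6): F.append(state()["contact_force"]); grab_frame("top")
info(); print(np.mean(F,0),np.std(F,0))
E
```

```text
t 11.73 p [ 0.6291 -0.1633  0.0853] yaw 109.4 Z [ 1.1e-03 -4.0e-04 -1.0e+00] F [-6.33  2.34 13.7 ] M [ 0.397  1.033 -0.082] w 0.002 j [-0.37  0.23  1.67  0.    1.24 -2.28]
[-5.39956627  2.23507213 13.58807705] [0.31610682 0.60397339 0.59539482]
```

13.6 N is reached. I'll let go slowly.

Call:
{"name": "carry_out", "arguments": {"moves": [[[0, 0, 0, 0, 0, -0.02, -1], [0, 0, 0, 0, 0, -0.02, -1], [0, 0, 0, 0, 0, -0.03, -1], [0, 0, 0, 0, 0, -0.05, -1], [0, 0, 0, 0, 0, -0.2, -1], [0, 0, 0, 0, 0, -0.5, -1], [0, 0, 0, 0, 0, -0.9, -1], [0, 0, 0, 0, 0, -0.9, -1]]]}}

```text
time: 12.4
tool_pos: [0.627, -0.1626, 0.1861]
tool_rot: [-0.002, 0.578, 0.816, -0.001]
contact_force: [0.3, -0.6, 0.4]
gripper_width: -0.001
```

Call:
{"name": "carry_out", "arguments": {"moves": [[[0, 0, 0, 0, 0, -0.9, 1], [0, 0, 0, 0, 0, 0, 1], [0, 0, 0, 0, 0, 0, 1]]]}}

```text
time: 12.65
tool_pos: [0.6301, -0.1638, 0.2274]
tool_rot: [0.003, 0.578, 0.816, 0.001]
contact_force: [0.1, -0.3, -0.2]
gripper_width: 0.424
```

```bash
python3 - <<'E'
from sh import *
from h import *
info(); p=state()["tool_pos"]; T=np.eye(4);T[:3,:3]=rot().as_matrix();T[:3,3]=p
f=grab_frame("wrist"); cv2.imwrite("pics/w2.png",f["frame"][:,:,::-1])
s=grab_frame("side"); crop(s,250,160,390,270,5,"pics/s4.png"); t=grab_frame("top")
for nm,Q in (("w",pts(f,T@f["hand_eye"])),("t",pts(t)),("s",pts(s))):
  reg=(Q[...,0]>.55)&(Q[...,0]<.61)&(Q[...,1]<-.15)&(Q[...,1]>-.21)
  b=Q[reg&(Q[...,2]>.125)&(Q[...,2]<.16)]; print(nm,"knob",len(b),b.min(0).round(4),b.max(0).round(4),np.percentile(b[:,2],95))
  d=b[b[:,2]<.138] if nm!="t" else b[b[:,2]<.14]
  if len(d)>10:
    sol=np.linalg.lstsq(np.c_[2*d[:,:2],np.ones(len(d))],(d[:,:2]**2).sum(1),rcond=None)[0]; print("circ",sol[:2],np.sqrt(sol[2]+sol[0]**2+sol[1]**2),len(d))
  e=Q[(Q[...,0]>.53)&(Q[...,0]<.63)&(Q[...,1]<-.13)&(Q[...,1]>-.22)&(Q[...,2]>.036)&(Q[...,2]<.048)]
  if len(e): print("offcut",cv2.minAreaRect(e[:,:2].astype(np.float32)))
E
```

```text
t 12.65 p [ 0.6301 -0.1638  0.2274] yaw 109.39 Z [ 0.0066 -0.0027 -1.    ] F [ 0.13 -0.32 -0.18] M [-0.032 -0.012 -0.065] w 0.424 j [-0.37  0.11  1.56 -0.    1.47 -2.28]
w knob 1258 [ 0.5687 -0.1949  0.1252] [ 0.6003 -0.1644  0.1508] 0.14928241193519048
circ [ 0.58473433 -0.17954438] 0.015263277983176303 53
offcut ((0.5803679823875427, -0.17644841969013214), (0.0498538464307785, 0.057942766696214676), 35.55094528198242)
t knob 104 [ 0.57   -0.1845  0.126 ] [ 0.5992 -0.1642  0.152 ] 0.15026260479167342
offcut ((0.5869829058647156, -0.1595015674829483), (0.03481528162956238, 0.06822981685400009), 69.85881805419922)
s knob 273 [ 0.5676 -0.1908  0.1251] [ 0.6002 -0.1637  0.1497] 0.1483166753722929
circ [ 0.58355124 -0.17987441] 0.014287244835522923 125
offcut ((0.5792027711868286, -0.17683449387550354), (0.05105262249708176, 0.05953100696206093), 35.505027770996094)
```

View pics/s4.png

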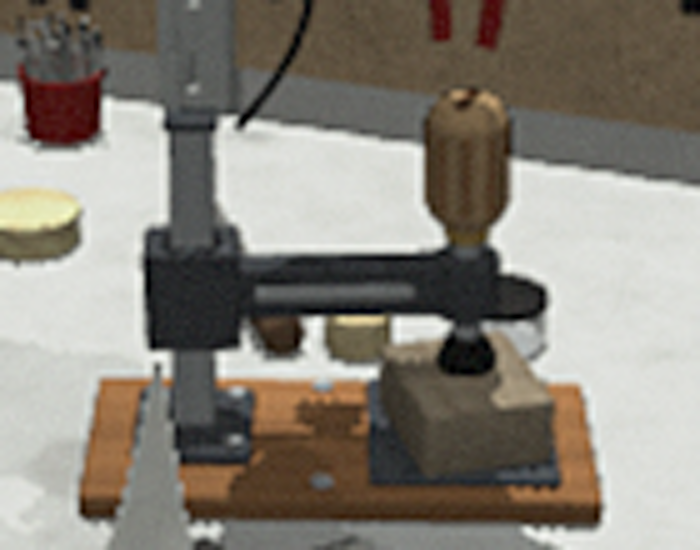

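View pics/w2.png

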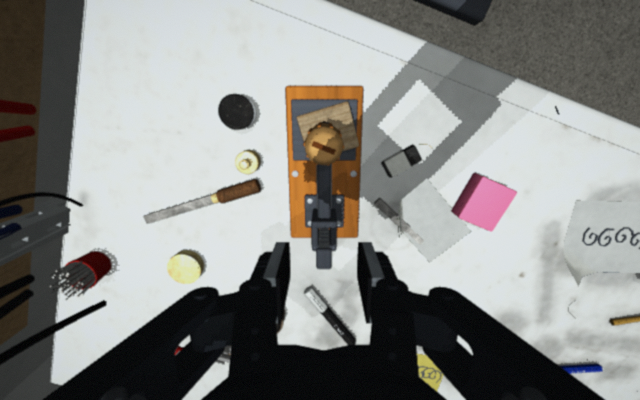

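The jaw stays bound and tilted on its own. The handle top is now at z≈0.150 and its axis near (0.584,-0.180), and the offcut hasn't moved. Next I'll move over the handle, opening the gripper and tilting the tool 1.7° to match the handle's axis.

Call:
{"name": "carry_out", "arguments": {"moves": [[[0.34, 0, 0, 0, -0.4, 0, 1], [0, 0, 0, 0, -0.4, 0, 1], [0, 0, 0, 0, -0.3, 0, 1], [0, 0, 0, 0, -0.1, 0, 1], [0, 0, 0, 0, 0, 0, 1], [0, 0, 0, 0, 0, 0, 1], [0, 0, 0, 0, 0, 0, 1], [0, 0, 0, 0, 0, 0, 1]]]}}

```text
time: 13.47
tool_pos: [0.5834, -0.1789, 0.224]
tool_rot: [-0.009, 0.578, 0.816, -0.012]
contact_force: [-0.3, 0.4, -0.0]
gripper_width: 1.002
```

```bash
python3 - <<'E'
from sh import *
from h import *
info(); p=state()["tool_pos"]; T=np.eye(4);T[:3,:3]=rot().as_matrix();T[:3,3]=p
print(shares(np.array([.5834,-.1799,.109])-p))
f=grab_frame("wrist"); cv2.imwrite("pics/w3.png",f["frame"][:,:,::-1])
Q=pts(f,T@f["hand_eye"])
reg=(Q[...,0]>.55)&(Q[...,0]<.61)&(Q[...,1]<-.15)&(Q[...,1]>-.21)
b=Q[reg&(Q[...,2]>.125)&(Q[...,2]<.16)]; print("knob",len(b),b.min(0).round(4),b.max(0).round(4))
X=(np.linalg.inv(T)@np.c_[b,np.ones(len(b))].T)[:3]; print("tool",X.min(1),X.max(1))
E
```

```text
t 13.47 p [ 0.5834 -0.1789  0.224 ] yaw 109.41 Z [-0.0279 -0.0099 -0.9996] F [-0.34  0.43 -0.04] M [ 0.024 -0.023 -0.029] w 1.002 j [-0.41  0.04  1.64 -0.02  1.48 -2.32]
[-0.022  0.077  2.875]
knob 1191 [ 0.5686 -0.1951  0.1251] [ 0.599  -0.1645  0.1508]
tool [-0.0168848  -0.01203797  0.07313547] [0.01474289 0.01915069 0.09936005]
```

View pics/w3.png

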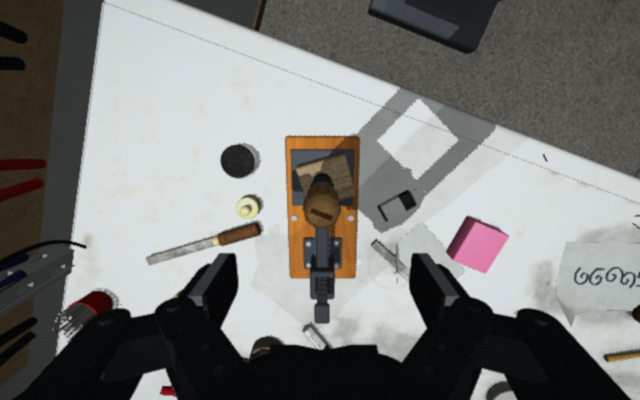

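Call:
{"name": "carry_out", "arguments": {"moves": [[[0, 0, 0, -0.02, 0.08, 0.4, 1], [0, 0, 0, 0, 0, 0.5, 1], [0, 0, 0, 0, 0, 0.5, 1], [0, 0, 0, 0, 0, 0.5, 1], [0, 0, 0, 0, 0, 0.5, 1], [0, 0, 0, 0, 0, 0.47, 1], [0, 0, 0, 0, 0, 0, 1], [0, 0, 0, 0, 0, 0, 1]]]}}

```text
time: 14.18
tool_pos: [0.5826, -0.1794, 0.108]
tool_rot: [-0.01, 0.578, 0.816, -0.012]
contact_force: [-0.1, -0.2, 1.0]
gripper_width: 0.997
```

```bash
python3 - <<'E'
from sh import *
from h import *
info(); 
f=grab_frame("wrist"); cv2.imwrite("pics/w4.png",f["frame"][:,:,::-1])
crop(grab_frame("side"),250,120,390,270,4,"pics/s5.png")
E
```

```text
t 14.18 p [ 0.5826 -0.1794  0.108 ] yaw 109.41 Z [-0.0306 -0.0087 -0.9995] F [-0.14 -0.18  1.03] M [-0.068  0.028  0.04 ] w 0.997 j [-0.41  0.14  1.73 -0.02  1.29 -2.31]
```

View pics/w4.png

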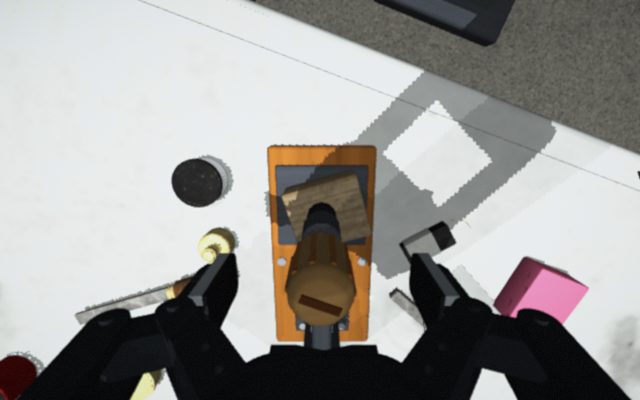

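View pics/s5.png

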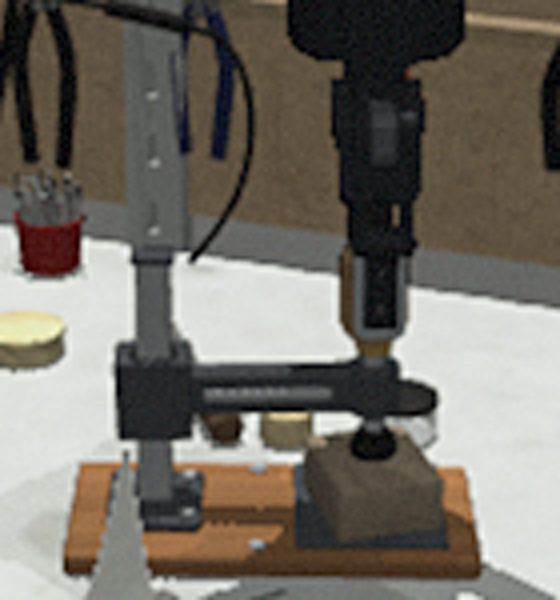

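Call:
{"name": "carry_out", "arguments": {"moves": [[[0, 0, 0, -0.02, 0.03, 0, 1], [0, 0, 0, 0, 0, 0, 0.3], [0, 0, 0, 0, 0, 0, -0.1], [0, 0, 0, 0, 0, 0, -0.2]]]}}

```text
time: 14.62
tool_pos: [0.585, -0.1804, 0.11]
tool_rot: [-0.008, 0.578, 0.816, -0.012]
contact_force: [-0.5, -0.5, -0.0]
gripper_width: 0.601
```

Call:
{"name": "carry_out", "arguments": {"moves": [[[0, 0, 0, 0, 0, 0, -0.25], [0, 0, 0, 0, 0, 0, -0.3], [0, 0, 0, 0, 0, 0, -0.3]]]}}

```text
time: 14.87
tool_pos: [0.5847, -0.1803, 0.1094]
tool_rot: [-0.008, 0.578, 0.816, -0.012]
contact_force: [-0.2, -0.5, 0.1]
gripper_width: 0.347
```

```bash
python3 - <<'E'
from sh import *
from h import *
info(); 
f=grab_frame("wrist"); cv2.imwrite("pics/w5.png",f["frame"][200:,160:480,::-1].repeat(2,0).repeat(2,1))
E
```

```text
t 14.87 p [ 0.5847 -0.1803  0.1094] yaw 109.39 Z [-0.0276 -0.0102 -0.9996] F [-0.2  -0.53  0.05] M [-0.067 -0.003 -0.037] w 0.347 j [-0.41  0.14  1.73 -0.02  1.29 -2.31]
```

View pics/w5.png

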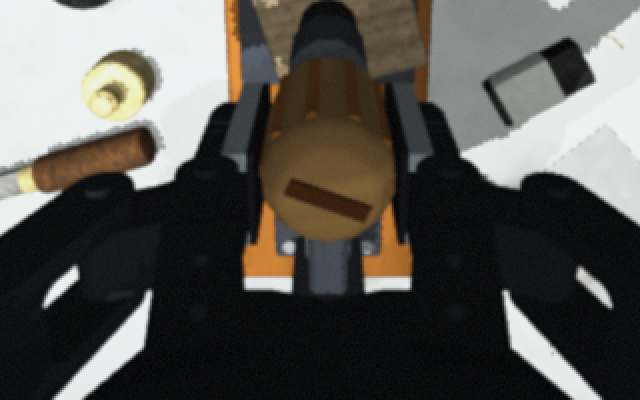

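Call:
{"name": "carry_out", "arguments": {"moves": [[[0, 0, 0, 0, 0, 0, -0.1], [0, 0, 0, 0, -0.025, 0, -0.1], [0, 0, 0, 0, 0, 0, -0.1], [0, 0, 0, 0, 0, 0, -0.1], [0, 0, 0, 0, 0, 0, -0.3], [0, 0, 0, 0, 0, 0, -0.4], [0, 0, 0, 0, 0, 0, -1], [0, 0, 0, 0, 0, 0, -1]]]}}

```text
time: 15.58
tool_pos: [0.5837, -0.1807, 0.1094]
tool_rot: [-0.008, 0.578, 0.816, -0.012]
contact_force: [-0.7, -0.8, 1.2]
gripper_width: 0.333
```

Call:
{"name": "carry_out", "arguments": {"moves": [[[0, 0, 0, 0, 0, 0, -1], [0, 0, 0, 0, 0, 0, -1], [0, 0, 0, 0, 0, 0, -1]]]}}

```text
time: 15.83
tool_pos: [0.5837, -0.1806, 0.1094]
tool_rot: [-0.008, 0.578, 0.816, -0.012]
contact_force: [-1.4, 0.4, 2.1]
gripper_width: 0.332
```

```bash
python3 - <<'E'
from sh import *
from h import *
F=[];M=[]
for i in range(6): F.append(state()["contact_force"]);M.append(state()["ft_torque"]); grab_frame("top")
info(); print(np.mean(F,0),np.mean(M,0))
E
```

```text
t 16.13 p [ 0.5837 -0.1806  0.1094] yaw 109.39 Z [-0.0278 -0.0101 -0.9996] F [-0.93 -0.85  2.98] M [-0.139  0.196 -0.009] w 0.33 j [-0.41  0.14  1.73 -0.02  1.29 -2.32]
[-1.12980815 -0.71668725  2.34486635] [-0.0966153   0.21578266  0.01855677]
```

The handle is gripped with small side forces. Now I'll turn it clockwise (+z of the down-pointing tool).

Call:
{"name": "carry_out", "arguments": {"moves": [[[0, 0, 0.5, 0, 0, -0.01, -1], [0, 0, 1, 0, 0, 0, -1], [0, 0, 1, 0, 0, 0, -1], [0, 0, 1, 0, 0, 0, -1], [0, 0, 1, 0, 0, 0, -1], [0, 0, 0.5, 0, 0, 0, -1], [0, 0, 0, 0, 0, 0, -1], [0, 0, 0, 0, 0, 0, -1]]]}}

```text
time: 16.8
tool_pos: [0.5837, -0.1805, 0.1094]
tool_rot: [-0.006, 0.74, 0.672, -0.014]
contact_force: [0.2, -0.5, 1.3]
gripper_width: 0.332
```

```bash
cat > av.py <<'E'
from sh import *
from h import *
F=[];M=[]
for i in range(6): F.append(state()["contact_force"]);M.append(state()["ft_torque"]); s=grab_frame("side")
info(); print(np.mean(F,0).round(2),np.mean(M,0).round(3))
f=grab_frame("wrist"); crop(s,250,120,390,270,4,"pics/s_%.1f.png"%state()["time"]); crop(f,220,180,420,400,3,"pics/w_%.1f.png"%state()["time"]); print(state()["time"])
E
python3 av.py
```

```text
t 17.1 p [ 0.5837 -0.1805  0.1094] yaw 84.42 Z [-0.0279 -0.0098 -0.9996] F [ 0.48 -1.25  0.31] M [-0.189 -0.061 -0.066] w 0.324 j [-0.41  0.14  1.73 -0.02  1.29 -1.88]
[ 0.38 -0.6   0.26] [-0.201  0.02  -0.036]
17.15
```

```bash
ls pics; python3 -c "
import cv2,glob
a=cv2.imread(sorted(glob.glob('pics/w_1*'))[-1]); b=cv2.imread(sorted(glob.glob('pics/s_1*'))[-1]); b=cv2.resize(b,(600,660)); a=cv2.resize(a,(600,660))
cv2.imwrite('pics/c1.png',cv2.resize(cv2.hconcat([a,b]),(800,440)))"
```

```text
s1.png
s2.png
s3.png
s4.png
s5.png
s_17.1.png
side0.png
sidec.png
top0.png
topc.png
w1.png
w2.png
w3.png
w4.png
w5.png
w_17.1.png
wrist0.png
```

View pics/c1.png

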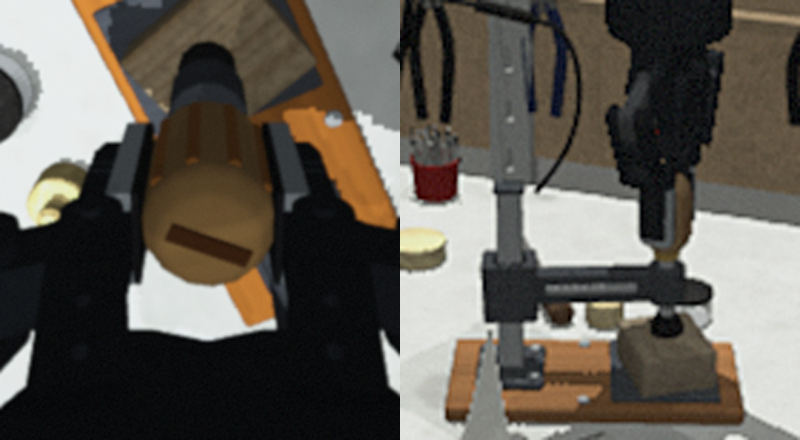

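No gross slip: the slot sits at nearly the same angle in the tool view. I'll continue and track the slot angle numerically.

Call:
{"name": "carry_out", "arguments": {"moves": [[[0, 0, 1, 0, 0, 0, -1], [0, 0, 1, 0, 0, 0, -1], [0, 0, 1, 0, 0, 0, -1], [0, 0, 1, 0, 0, 0, -1], [0, 0, 1, 0, 0, 0, -1], [0, 0, 1, 0, 0, 0, -1], [0, 0, 1, 0, 0, 0, -1], [0, 0, 1, 0, 0, 0, -1]]]}}

```text
time: 17.82
tool_pos: [0.5837, -0.1803, 0.1094]
tool_rot: [-0.001, 0.926, 0.376, -0.015]
contact_force: [1.1, -0.3, -1.3]
gripper_width: 0.33
```

```bash
cat >> av.py <<'E'
def slot(im):
    r=im[280:330,285:365].astype(int) if im.shape[0]==400 else im
    m=((r[...,0]<85)&(r[...,0]>45)&(r[...,2]<35)).astype(np.uint8)
    n,l,st,c=cv2.connectedComponentsWithStats(m)
    k=1+np.argmax(st[1:,4]); ys,xs=np.where(l==k)
    return cv2.minAreaRect(np.c_[xs,ys].astype(np.float32)),st[k]
print(f["frame"][318:324,312:330:3].tolist()[0]); print(slot(f["frame"]))
cv2.imwrite("pics/wl.png",cv2.resize(f["frame"][260:340,270:380,::-1],None,fx=6,fy=6,interpolation=cv2.INTER_CUBIC))
E
python3 av.py
```

```text
t 18.12 p [ 0.5836 -0.1804  0.1093] yaw 44.49 Z [-0.028  -0.0096 -0.9996] F [ 2.31 -0.15 -1.37] M [-0.122 -0.17   0.006] w 0.329 j [-0.41  0.14  1.73 -0.02  1.29 -1.18]
[ 1.29 -0.24 -1.24] [-0.191 -0.083 -0.003]
18.1667
[[120, 101, 76], [113, 86, 49], [119, 92, 55], [120, 92, 54], [121, 93, 57], [120, 91, 56]]
(((40.600006103515625, 21.700000762939453), (43.323211669921875, 9.170605659484863), 18.434946060180664), array([ 19,  12,  44,  21, 391], dtype=int32))
```

View pics/wl.png

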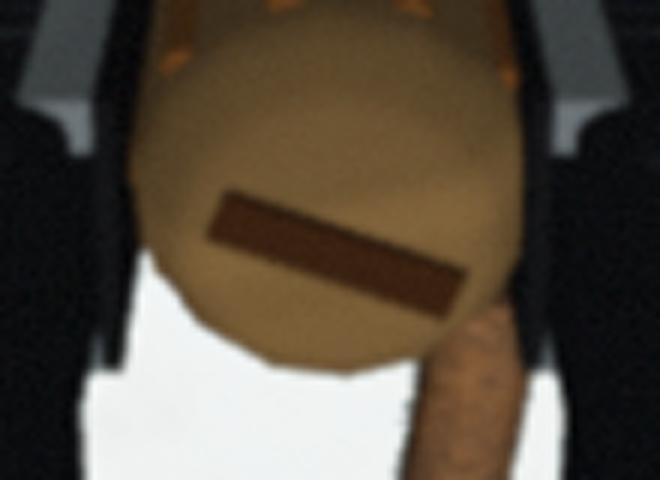

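Slot angle is 18.4°, the same as when I gripped (about 19°), so there is no slip. 65° turned so far.

Call:
{"name": "carry_out", "arguments": {"moves": [[[0, 0, 1, 0, 0, 0, -1], [0, 0, 1, 0, 0, 0, -1], [0, 0, 1, 0, 0, 0, -1], [0, 0, 1, 0, 0, 0, -1], [0, 0, 1, 0, 0, 0, -1], [0, 0, 1, 0, 0, 0, -1], [0, 0, 1, 0, 0, 0, -1], [0, 0, 1, 0, 0, 0, -1]]]}}

```text
time: 18.83
tool_pos: [0.5838, -0.1802, 0.1093]
tool_rot: [0.004, 0.999, 0.037, -0.014]
contact_force: [2.3, 0.8, -2.6]
gripper_width: 0.331
```

```bash
python3 -c "
from sh import *
info()"; python3 av.py
```

```text
t 18.83 p [ 0.5838 -0.1802  0.1093] yaw 4.22 Z [-0.0277 -0.0093 -0.9996] F [ 2.32  0.77 -2.65] M [-0.105 -0.238  0.182] w 0.331 j [-0.41  0.14  1.73 -0.02  1.29 -0.48]
t 19.13 p [ 0.5837 -0.1803  0.1093] yaw 4.48 Z [-0.0277 -0.0093 -0.9996] F [ 3.78  1.25 -3.66] M [-0.    -0.394 -0.006] w 0.336 j [-0.41  0.14  1.73 -0.02  1.29 -0.48]
[ 3.36  0.55 -2.63] [-0.059 -0.305 -0.014]
19.1833
[[190, 192, 185], [104, 79, 48], [114, 86, 53], [116, 92, 55], [118, 90, 55], [118, 90, 54]]
(((41.561729431152344, 20.278308868408203), (42.97298049926758, 9.35135269165039), 18.924644470214844), array([ 20,  10,  44,  22, 397], dtype=int32))
```

View pics/wl.png

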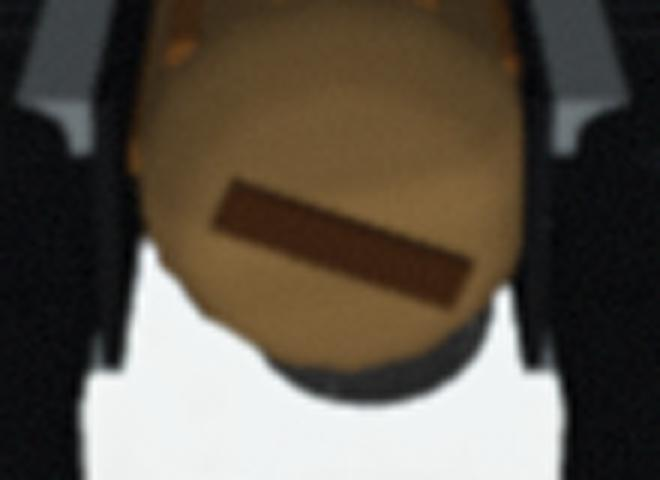

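Call:
{"name": "carry_out", "arguments": {"moves": [[[0, 0, 1, 0.01, 0, 0.01, -1], [0, 0, 1, 0, 0, 0, -1], [0, 0, 1, 0, 0, 0, -1], [0, 0, 1, 0, 0, 0, -1]]]}}

```text
time: 19.52
tool_pos: [0.5839, -0.1803, 0.1093]
tool_rot: [0.007, 0.99, -0.137, -0.013]
contact_force: [2.7, 0.5, -2.1]
gripper_width: 0.328
```

```bash
python3 -c "
from sh import *
info()"
```

```text
t 19.52 p [ 0.5839 -0.1803  0.1093] yaw -15.78 Z [-0.0284 -0.0093 -0.9996] F [ 2.67  0.53 -2.12] M [ 0.12 -0.15  0.1 ] w 0.328 j [-0.41  0.14  1.73 -0.02  1.29 -0.13]
```

Call:
{"name": "carry_out", "arguments": {"moves": [[[0, 0, 1, 0, 0, 0, -1], [0, 0, 1, 0, 0, 0, -1], [0, 0, 1, 0, 0, 0, -1], [0, 0, 0.6, 0, 0, 0, -1]]]}}

```text
time: 19.85
tool_pos: [0.5841, -0.1802, 0.1092]
tool_rot: [0.009, 0.957, -0.29, -0.012]
contact_force: [3.4, 1.7, -2.5]
gripper_width: 0.333
```

```bash
python3 -c "
from sh import *
info()"; python3 av.py
```

```text
t 19.85 p [ 0.5841 -0.1802  0.1092] yaw -33.75 Z [-0.0281 -0.0093 -0.9996] F [ 3.41  1.72 -2.54] M [ 0.097 -0.21   0.14 ] w 0.333 j [-0.41  0.14  1.73 -0.02  1.29  0.18]
t 20.15 p [ 0.584  -0.1803  0.1092] yaw -33.55 Z [-0.0281 -0.0094 -0.9996] F [ 2.49  2.82 -2.25] M [ 0.279 -0.194 -0.054] w 0.33 j [-0.41  0.14  1.73 -0.02  1.29  0.18]
[ 2.89  1.49 -2.14] [ 0.172 -0.217 -0.014]
20.2
[[237, 239, 238], [173, 170, 158], [156, 146, 130], [127, 108, 85], [118, 97, 68], [113, 88, 57]]
(((40.580177307128906, 18.128063201904297), (42.99274826049805, 9.580161094665527), 19.29004669189453), array([ 19,   8,  44,  22, 401], dtype=int32))
```

View pics/wl.png

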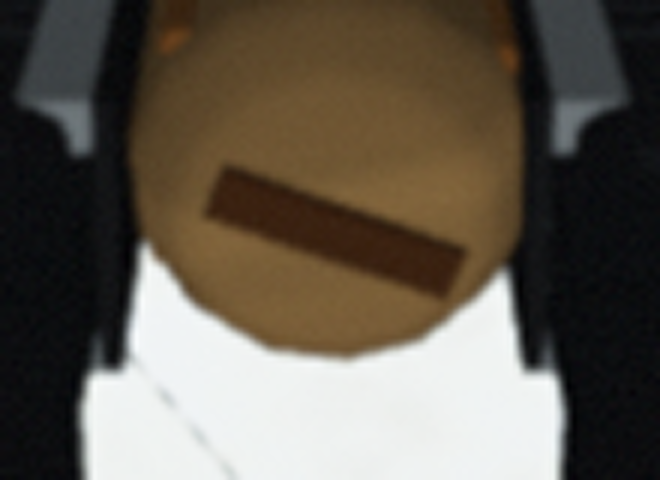

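143° (2.5 rad) turned without slip: slot at 19.3°, moving torque 0.10 to 0.14 N m against 0.106 expected at 30 N. I'll release and retreat upward.

Call:
{"name": "carry_out", "arguments": {"moves": [[[0, 0, 0, 0, 0, 0, -0.1], [0, 0, 0, 0, 0, 0, 0.2], [0, 0, 0, 0, 0, 0, 0.4], [0, 0, 0, 0, 0, 0, 0.6], [0, 0, 0, 0, 0, 0, 0.6], [0, 0, 0, 0, 0, -0.1, 0.6], [0, 0, 0, 0, 0, -0.5, 0.6], [0, 0, 0, 0, 0, -0.8, 0.6]]]}}

```text
time: 20.87
tool_pos: [0.583, -0.179, 0.1616]
tool_rot: [0.008, 0.957, -0.289, -0.016]
contact_force: [0.0, 0.3, -0.2]
gripper_width: 0.802
```

Call:
{"name": "carry_out", "arguments": {"moves": [[[0, 0, 0, 0, 0, -0.8, 0.6], [0, 0, 0, 0, 0, -0.8, 0.6], [0, 0, 0, 0, 0, -0.3, 0.6], [0, 0, 0, 0, 0, 0, 0.6], [0, 0, 0, 0, 0, 0, 0.6]]]}}

```text
time: 21.28
tool_pos: [0.5878, -0.1793, 0.2413]
tool_rot: [0.009, 0.957, -0.289, -0.012]
contact_force: [-0.7, -0.1, -0.8]
gripper_width: 0.796
```

```bash
python3 - <<'E'
from sh import *
from h import *
info(); p=state()["tool_pos"]; T=np.eye(4);T[:3,:3]=rot().as_matrix();T[:3,3]=p
f=grab_frame("wrist"); s=grab_frame("side"); t=grab_frame("top")
crop(s,250,160,390,270,5,"pics/s9.png"); cv2.imwrite("pics/t9.png",t["frame"][:,:,::-1]); cv2.imwrite("pics/w9.png",f["frame"][:,:,::-1])
for nm,Q in (("w",pts(f,T@f["hand_eye"])),("s",pts(s))):
  b=Q[(Q[...,0]>.55)&(Q[...,0]<.61)&(Q[...,1]<-.15)&(Q[...,1]>-.21)&(Q[...,2]>.125)&(Q[...,2]<.16)]; print(nm,"knob",len(b),b.min(0).round(4),b.max(0).round(4),np.percentile(b[:,2],95))
  e=Q[(Q[...,0]>.53)&(Q[...,0]<.63)&(Q[...,1]<-.13)&(Q[...,1]>-.22)&(Q[...,2]>.036)&(Q[...,2]<.048)]
  print("offcut",cv2.minAreaRect(e[:,:2].astype(np.float32)))
E
```

```text
t 21.28 p [ 0.5878 -0.1793  0.2413] yaw -33.62 Z [-0.0272 -0.0103 -0.9996] F [-0.74 -0.15 -0.79] M [-0.013  0.013 -0.053] w 0.796 j [-0.41  0.04  1.61 -0.02  1.51  0.18]
w knob 1024 [ 0.5705 -0.1945  0.1251] [ 0.6016 -0.1642  0.1504] 0.1490212294568562
offcut ((0.5804731845855713, -0.17703643441200256), (0.050142109394073486, 0.05807065963745117), 35.43017578125)
s knob 256 [ 0.5688 -0.1912  0.125 ] [ 0.5987 -0.1628  0.1493] 0.14836358436812744
offcut ((0.5792062282562256, -0.17606383562088013), (0.05036734789609909, 0.05998782441020012), 35.24800109863281)
```

View pics/s9.png

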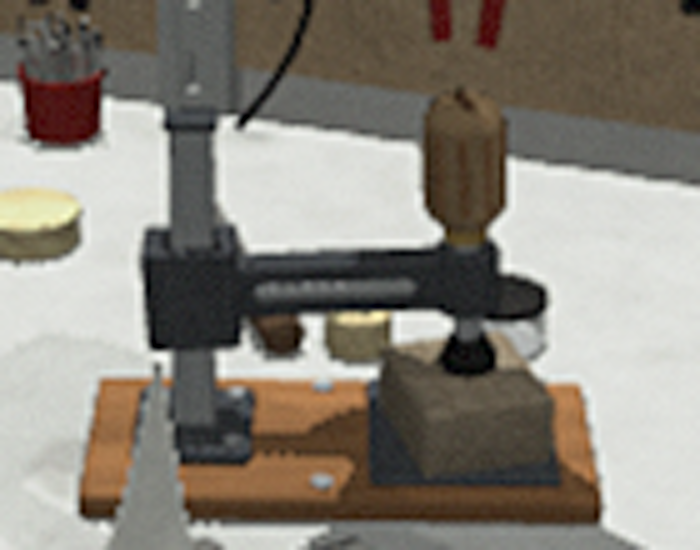

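View pics/w9.png

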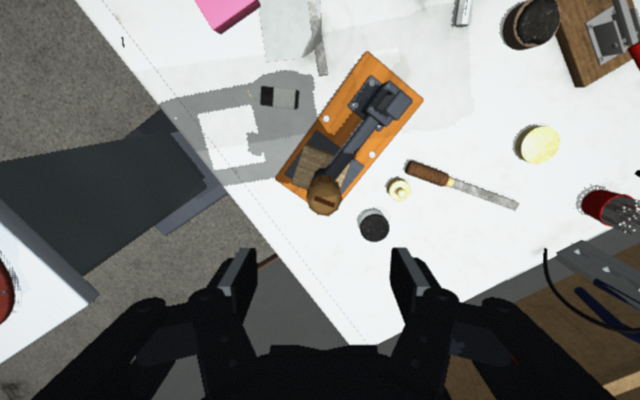

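The jaw is still bound and tilted with the pad on the wood. The offcut is unmoved (angle 35.4° against 35.5 to 36° before, centre within 1 mm), and the eraser, weight, tin and file look undisturbed in the wrist view. The gripper is clear, so I'm handing in.

```bash
python3 -c "
from plant import ticket,state
print(ticket.job_done(), state()['time'])"
```

```text
the job is handed in; nothing more can be done
the job is handed in; nothing more can be done
```

The offcut is clamped where it lay, and the job was handed in at about 21 s with the gripper clear of everything. No verdict came back.

- **Jaw:** I pushed it down with shut fingers midway on the arm, up to about 13.6 N on average. The highest vertical reading I saw was 13.9 N. Side forces reached about 6 N during the push. After release the jaw stayed tilted and bound, with the pad on the wood.
- **Screw:** I gripped the handle along its tilted axis and turned it 143° (2.5 rad) clockwise with no slip. From the given 11 N per rad plus the 2 to 3 N already there, that is about 30 N on the wood. I could not measure the clamping force directly. The torque read while turning was noisy: 0.10 and 0.14 N m in the last stretch, against 0.106 expected at 30 N, and one earlier reading of 0.18 N m.
- **Last checks:** The offcut's centre was within about 1 mm and its angle within 1° of the start, both inside camera accuracy. The jaw was still tilted. I checked the bystanders only by eye: those in the last wrist view look undisturbed, but I did not clearly pick out the graver.

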